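# Switch off the contact grill and hold its upper plate half open

### The arm

A 7-joint arm with a two-finger parallel gripper is mounted at the origin on a cart in front of the work surface, level with it; the furniture and walls round the work are solid. World frame = base frame: x ahead of the robot, y to its left, z up, the work surface at z = 0. Lengths are in m, angles in rad, forces in N, time in s.
With the tool pointing down it reaches from about 0.425 to 0.875 m from the base axis. Payload 9.9 kg.
Tool frame: the origin (TCP) lies at the very end of the fingers, on their centre line; the grasp point (between the pads) lies 19 mm behind it (manip.grip_depth is the distance from the TCP to the grasp point, in m); z points along the fingers, y is the line along which they close (so a half turn about z gives the same grasp; the last joint's range is limited). The gripper opens to 85 mm and grips with 20 to 120 N. Pads are 22 mm wide; open, the fingers measure 114 mm over their backs; the gripper's body (76 mm by 85 mm) begins 54 mm behind the grasp point. The pads swing forward as they close: fully open they stand 13 mm farther back than shut.
Start: joints at [1.165, 0.576, 0.025, 1.437, -0.015, 1.129, -0.057], TCP at [0.213, -0.64, 0.231] pointing down, gripper open.
Joint ranges: [-2.76, 2.76], [-0.34, 2.15], [-1.52, 1.57], [0.19, 2.46], [-1.09, 4.23], [0.17, 1.99], [-2.82, 2.82]. Speed limits (rad/s): [2.22, 2.22, 3.01, 3.01, 3.14, 3.14, 3.14].

### API

Orientations are given as a unit quaternion [w, x, y, z].
In Python, from bench import manip gives the robot as it stands. The module is installed in compiled form; this text tells all that it offers.
- The arm moves only by the shell command python3 -m crank 'ROWS' [FORCE]. ROWS is JSON, a list of rows, each a list of 7 numbers: the shift along the tool's x, y, z in units of 25 mm (1.0 is 25 mm), then the turn, a rotation vector about the tool's x, y, z in units of 0.1 rad (1.0 is 0.1 rad), then the closure, from -1 (fully open) to 1 (shut). In form: [[x, y, z, rx, ry, rz, gripper], ...]. A call has 1 to 8 rows; each row shifts and turns the commanded pose from where the row before left it, along the tool's axes as they then stand; what a row does not reach is not made up. A row lasts 1/12 s, in which the tool goes at most 41.7 mm and 7.16 degrees, less where a joint would pass 70% of its speed; a pose out of reach is approached as far as the arm can. A call with a number of a shift or a turn outside -1 to 1 is refused whole. A call with a gripper value outside its range is refused whole. The fingers move at their own pace and stop on an object; FORCE is the grip in N (left out, the last holds). Time passes only in rows, so rows that do not move let the fingers close. It gives the time, the measured TCP pose, the force, the opening and the grip force at its end, in the units of the state.
- manip.observe(): the state, without advancing time (a new reading comes with each control period).
- manip.capture(name): name is "scene" or "top"; returns (picture, depth): 400x640x3 uint8, blue, green, red; 400x640 float32, m along the optical axis (not along the pixel's ray), 0 where there is no reading.
- manip.camera_model(name): a dict with "fx", "fy", "cx", "cy" (pixels), "dist_coeffs" ([k1, k2, p1, p2, k3] as OpenCV has them; the pictures are not rectified), "R" (3x3) and "t" (3): a world point X has camera coordinates R X + t. Camera axes: x right, y down, z forward; pixel columns grow to the right and rows downward; lengths in m; the calibration is good to about 2 mm. A picture is of the moment at which its call begins. camera_model takes no time and is no camera call.
- manip.close_job(): hands the job in; it is judged then, once.
The state is a dict: "t": time; "qpos": joint angles; "qd": joint speeds; "joint_efforts": joint torques, N m; "tool_pos": TCP position; "ee_rot": TCP orientation; "wrist_force": force on the tool from outside, world axes, zero at the start; "moment": the same for the moment, N m; "opening": finger opening in m; "gripper_force": force on a finger pad.
Only numpy, scipy, OpenCV 4.12 (cv2) and the standard library are available. Lean on these libraries where they do the work, as an engineer would, in place of code of your own. Each camera call takes 0.05 s, during which the arm holds its last target. There are 200 camera calls.

### The job

A colleague wants to brush down the lower plate of the contact grill. Turn the grill's rotary switch from on to off while the grill is still shut, then raise the upper plate by the bar handle at its front and stop half open, at 45 degrees from shut. The plate falls shut by itself, so do not let it drop: finish with the gripper still holding it steady there, and leave the other things on the worktop where they stand.

Things in the scene. Friction and masses are not known exactly. Their poses are not given: they have to be found in the camera images.
- grill: Electric contact grill of brushed steel, fast on the worktop, 252 mm deep (x), 331 mm wide (y). Origin: on the worktop under its middle; own x to its back, away from the robot, y to its left, z up. Ribbed plates take the left three quarters; the right is a console 84 mm wide, top at 83 mm. Shut, the upper plate's cover is 141 mm high, its two dark arms 147 mm.
- rotary_switch (a joint): Angle of the rotary switch on the console's top: 1.2 = on (white pointer line 1.2 rad clockwise, seen from above, from the grill's back: about to its right); 0 = off (pointer straight to the back). Switch off by turning it anticlockwise 1.2 rad. A snap detent drives it to the nearer end; it tips over at 0.6 and takes about 0.05 N m.
- switch_grip (a point): On the switch's upright axis at grip height: 102 mm above the worktop, at x -65, y -124 mm in the grill's frame. The grip is an upright black wing 12 mm thick, 42 mm long, 24 mm high (top 11 mm above this point) on a disc 43 mm wide. This point's x axis lies along the wing to its pointer end and turns with it; z up.
- upper_plate (a joint): Opening angle of the upper plate in rad: 0 = shut, 0.785 = 45 degrees, stop at 1.4. Hinged along the grill's back, it weighs 0.6 to 1.0 kg without counterbalance and falls shut from any angle; holding it takes about 2 to 6 N at the handle.
- handle (a point): Middle of the plate's handle: a level round black bar, 18 mm thick, 206 mm long, parallel to the grill's y, on two thin posts 88 mm either side of this point. Shut, its centre is 127 mm up and 52 mm ahead of the plate's front (43 mm free between), free below. It swings about the hinge; the bar can turn between the pads, so the tool may keep pointing down. The frame turns with the plate.
- plate_hinge (a point): Point on the plate's hinge axis, 105 mm above the worktop, at x 100, y 42 mm in the grill's frame; the axis runs along the grill's y. The handle's middle lies 270 mm in front of it and 22 mm above it when shut; axes like the grill's.
- bowl_1: green-and-white bowl, 115 mm wide, 59 mm high, at the front left; a bystander, origin at the centre of its underside
- brush_1: dish brush lying along the right side of the grill, 36 x 270 x 62 mm, long axis y; for the colleague, not for the robot; a bystander, origin at the centre of its underside
- low_tin: low wide food tin standing in front of the grill, 75 mm wide, 58 mm high; a bystander, origin at the centre of its underside
- tin_1: taller food tin standing in front of the grill's console, 58 mm wide, 72 mm high; a bystander, origin at the centre of its underside
- spice_jar_4: spice jar with a dark cap at the front right, 44 mm wide, 96 mm high; a bystander, origin at the centre of its underside

How it is judged:
On the way, in this order (a step that is already met when the one before it is completed fails the run):
1. the rotary switch is off while the upper plate is still shut (value of joint rotary_switch below 0.15 rad and value of joint upper_plate below 0.05 rad), for 0.2 s.
2. the gripper holds the upper plate at 45 degrees (within 5) (value of joint upper_plate between 0.698 and 0.873 rad and contact force between the fingers and upper_plate above 1 N and value of joint rotary_switch below 0.15 rad), for 0.3 s.
At the end, for the whole second after the job is handed in: The switch is off (below 0.15 rad); the fingers carry the upper plate (contact over 1 N) at rest at 45 degrees, within 5 degrees (0.698 to 0.873 rad); every bystander is within 30 mm of where it stood (all of step 2 and velocity of joint upper_plate between -0.1 and 0.1 rad/s and distance of each of bowl_1, brush_1, low_tin, tin_1, spice_jar_4 from where it was at the start of the episode below 0.03 m); the arm keeps its last pose, push and grip.
It fails at once if the upper plate is raised while the switch is still on (value of joint upper_plate above 0.1 rad and value of joint rotary_switch above 0.3 rad).
It fails at once if the upper plate drops (falls faster than 2 rad/s) (velocity of joint upper_plate below -2 rad/s).
It fails at once if a bystander is moved by more than 30 mm (distance of any of bowl_1, brush_1, low_tin, tin_1, spice_jar_4 from where it was at the start of the episode above 0.03 m).
It also fails if it takes over 51 s, if anything falls off the work surface, if the arm or the gripper's body presses on something with over 40 N, if the wrist force passes 120 N, or if a joint passes its speed limit or range.

## Working session

There is one attempt and no reset: what is moved stays moved. The work goes in short steps, Python scripts to look and compute and a shell command to move; the robot and the scene stay as the last step left them, time stands still between calls to the robot, and variables do not carry over. Pictures are saved under pics/ and viewed, at most 10 in all, crops included, and the job is handed in when it is done.

```bash
mkdir -p pics; python3 - <<'E'
from bench import manip
import cv2,numpy as np
for n in("scene","top"):
    p,d=manip.capture(n); cv2.imwrite(f"pics/{n}0.png",p); np.save(f"pics/{n}0.npy",d)
    c=manip.camera_model(n); print(n,c["fx"],c["R"],c["t"],c["dist_coeffs"])
s=manip.observe();print(s)
E
```

```text
scene 378.4191296597447 [[ 0.99957838  0.02889137  0.00288906]
 [ 0.02147922 -0.66882512 -0.74310941]
 [-0.01953717  0.74285816 -0.6691637 ]] [-0.56608327  0.05234346  1.10900683] [0.02271882 0.         0.         0.         0.        ]
top 479.5836338437739 [[-0.00902433 -0.99989637  0.01121675]
 [-0.99470774  0.00782827 -0.10244618]
 [ 0.10234776 -0.0120819  -0.99467531]] [-0.02180441  0.57804621  1.3430944 ] [-0.13848283  0.          0.          0.          0.        ]
{'t': 0.1, 'qpos': array([ 1.16517047,  0.57645   ,  0.0248515 ,  1.43778053, -0.01500409,
        1.12899119, -0.05653414]), 'qd': array([-0.00122109, -0.00031639, -0.00021158, -0.00144018, -0.00024579,
       -0.00105155,  0.00011356]), 'joint_efforts': array([ 6.97389798e-03, -7.67306042e+01,  2.25803711e+00, -2.86603618e+01,
        1.58907997e-02,  8.70119780e-03, -2.69628288e-05]), 'tool_pos': array([ 0.21338919, -0.63998191,  0.230543  ]), 'ee_rot': array([-7.06238720e-04,  9.87081672e-01,  1.60216267e-01, -1.51071471e-04]), 'wrist_force': array([-0.40862425, -0.60131747,  0.9763818 ]), 'moment': array([-0.01410352,  0.00506772,  0.02550346]), 'gripper_force': 0.0, 'opening': 0.08479744978979614}
```

View pics/scene0.png

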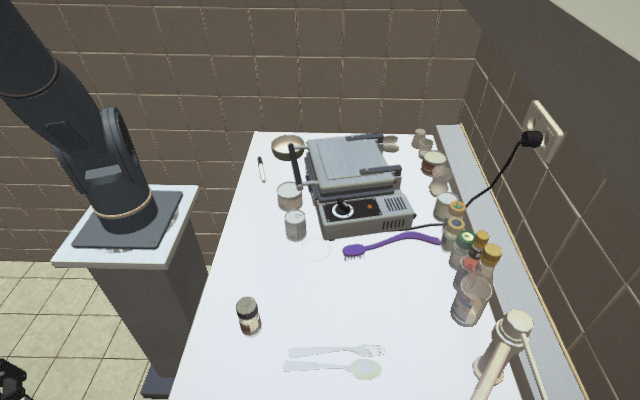

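View pics/top0.png

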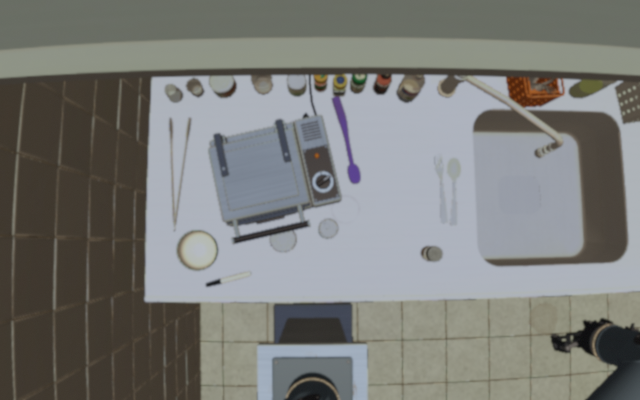

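The scene view shows the grill with its console at (365,212) and switch at (343,210). In the top view the bar handle runs (235,240)–(308,225), the switch is at (322,181), the tins are at (283,240) and (328,228), the jar at (431,254) and the brush at (345,140).

```bash
cat >h.py <<'E'
import cv2,numpy as np
from bench import manip
def cloud(n,d):
    c=manip.camera_model(n);K=np.array([[c["fx"],0,c["cx"]],[0,c["fy"],c["cy"]],[0,0,1]])
    v,u=np.mgrid[:400,:640].astype(float)
    q=cv2.undistortPoints(np.stack([u,v],-1).reshape(-1,1,2),K,np.array(c["dist_coeffs"])).reshape(400,640,2)
    P=np.dstack([q*d[...,None],d]); return (P-np.array(c["t"]))@np.array(c["R"])   # R^T(P-t)
def atz(n,u,v,z):
    c=manip.camera_model(n);K=np.array([[c["fx"],0,c["cx"]],[0,c["fy"],c["cy"]],[0,0,1]]);R=np.array(c["R"])
    q=cv2.undistortPoints(np.array([[[u,v]]],float),K,np.array(c["dist_coeffs"]))[0,0]
    o=-R.T@np.array(c["t"]);r=R.T@np.array([*q,1]);return o+r*(z-o[2])/r[2]
def proj(n,X):
    c=manip.camera_model(n);K=np.array([[c["fx"],0,c["cx"]],[0,c["fy"],c["cy"]],[0,0,1]])
    return cv2.projectPoints(np.array(X,float).reshape(-1,1,3),cv2.Rodrigues(np.array(c["R"]))[0],np.array(c["t"],float),K,np.array(c["dist_coeffs"]))[0][:,0]
E
python3 - <<'E'
from h import *
p=cv2.imread("pics/top0.png");d=np.load("pics/top0.npy");W=cloud("top",d)
g=p.max(2)
v,u=np.mgrid[:400,:640]
m=(u>225)&(u<318)&(v>215)&(v<248)&(g<70)&(W[...,2]>.1)
X=W[m];print("bar",m.sum(),X.mean(0),X.min(0),X.max(0))
r=cv2.minAreaRect(X[:,:2].astype(np.float32));print(r)
b=cv2.boxPoints(r);print(b)
# console top: z .075-.09
m=(u>285)&(u<350)&(v>105)&(v<215)&(abs(W[...,2]-.083)<.006)
X=W[m];print("console",m.sum(),X[:,2].mean());r=cv2.minAreaRect(X[:,:2].astype(np.float32));print(r,cv2.boxPoints(r))
print("switch",atz("top",322,181,.1))
for n,(a,b,c,e) in dict(low=(268,300,228,255),tin=(316,340,216,240),jar=(418,445,243,265),bowl=(175,220,228,272),brush=(330,362,95,185)).items():
    Y=W[c:e,a:b].reshape(-1,3);Y=Y[(Y[:,2]>.02)&(Y[:,2]<.1)];print(n,len(Y),Y.min(0).round(3),Y.max(0).round(3))
cv2.imwrite("pics/crop1.png",cv2.resize(p[105:255,200:350],None,fx=4,fy=4,interpolation=cv2.INTER_CUBIC))
E
```

```text
bar 310 [0.47021905 0.10279776 0.14644556] [ 0.43732757 -0.01010012  0.12667532] [0.49547612 0.19813114 1.39540604]
((0.47058361768722534, 0.09276401996612549), (0.20852212607860565, 0.057153262197971344), 87.41159057617188)
[[ 0.43732762 -0.01010013]
 [ 0.49442255 -0.01268122]
 [ 0.5038396   0.19562817]
 [ 0.44674468  0.19820926]]
console 2234 0.08148816359180099
((0.6604703068733215, 0.014494925737380981), (0.25436246395111084, 0.1583961546421051), 11.681584358215332) [[ 0.5198878   0.06630194]
 [ 0.5519587  -0.0888135 ]
 [ 0.8010528  -0.03731209]
 [ 0.76898193  0.11780335]]
switch [ 0.60824262 -0.03312297  0.1       ]
low 459 [0.416 0.041 0.021] [0.477 0.115 0.064]
tin 337 [ 0.454 -0.077  0.021] [ 0.509 -0.021  0.077]
jar 293 [ 0.385 -0.36   0.022] [ 0.428 -0.316  0.1  ]
bowl 631 [0.369 0.261 0.02 ] [0.479 0.378 0.064]
brush 849 [ 0.602 -0.144  0.02 ] [ 0.876 -0.055  0.089]
```

View pics/crop1.png

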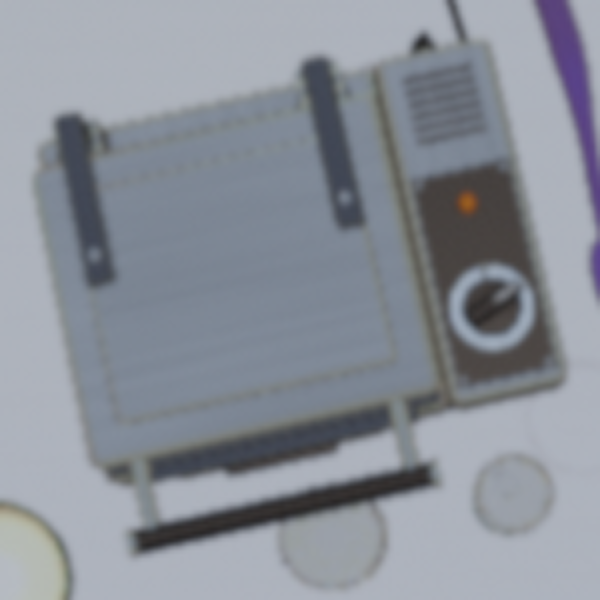

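The crop shows the wing pointing right-back at crop (491,308), the bar ends at (135,542) and (437,474), and the console's outer corners at (565,383) and (490,40).

```bash
python3 - <<'E'
from h import *
from scipy.optimize import least_squares
from scipy.spatial.transform import Rotation as Ro
G=np.array([[-65,-124,89],[-170,145,127],[-170,-61,127],[-126,-165.5,83],[126,-165.5,83]])/1e3
px=(np.array([[491,308],[135,542],[437,474],[565,383],[490,40]])+.5)/4-.5+[200,105]
def T(q,X=G):
    c,s=np.cos(q[2]),np.sin(q[2]);return np.c_[q[0]+c*X[:,0]-s*X[:,1],q[1]+s*X[:,0]+c*X[:,1],X[:,2]]
r=least_squares(lambda q:(proj("top",T(q))-px).ravel(),[.66,.05,.2]);q=r.x
print(q,r.fun.round(2))
F=np.array([[-65,-124,102],[-170,42,127],[100,42,105]])/1e3
f=T(q,F);print(f)
for a in(.785,):
    x=.1-(.27*np.cos(a)-.022*np.sin(a));z=.105+.27*np.sin(a)+.022*np.cos(a);print(T(q,np.array([[x,.042,z]])))
# scene overlay check
s=cv2.imread("pics/scene0.png")
for P in proj("scene",np.r_[T(q),f]):cv2.circle(s,tuple(int(round(4*k)) for k in P),4,(0,0,255),1,shift=2)
for P in proj("scene",np.r_[T(q),f]):print(P.round(1))
cv2.imwrite("pics/ov.png",cv2.resize(s[120:260,230:430],None,fx=4,fy=4))
o=manip.observe();R=Ro.from_quat(o["ee_rot"],scalar_first=True).as_matrix();print(R.round(3))
E
```

```text
[0.64463689 0.09983736 0.21238245] [ 0.27  0.26 -1.    0.46 -0.47  0.52  1.34 -0.   -0.09 -1.37]
[[ 0.60723523 -0.03507785  0.102     ]
 [ 0.46960338  0.10505949  0.127     ]
 [ 0.73353688  0.16197263  0.105     ]]
[[0.56203418 0.12499075 0.31140534]]
[340.8 209.3]
[289.4 145.7]
[298. 188.]
[321.  224.7]
[413.9 212.6]
[340.9 205.7]
[293.4 165.4]
[382.7 161.7]
[[ 0.949  0.316 -0.001]
 [ 0.316 -0.949  0.001]
 [-0.    -0.001 -1.   ]]
```

View pics/ov.png

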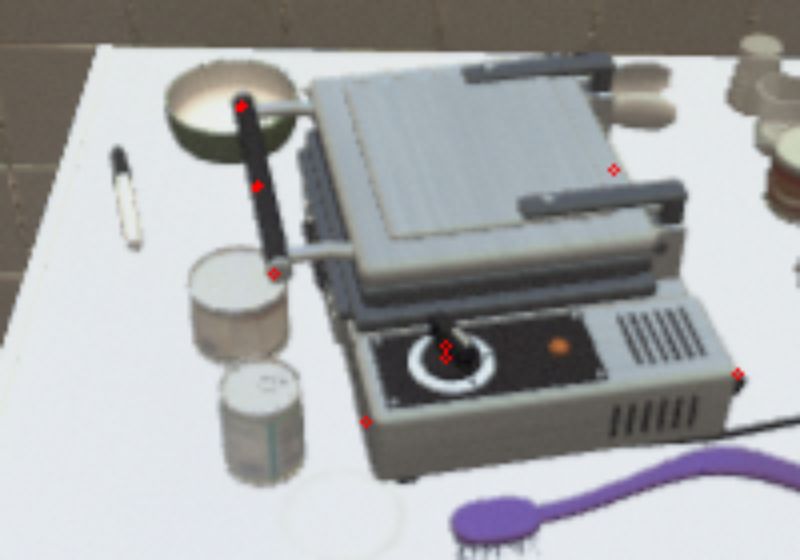

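The overlay puts the projected handle and switch on the real ones to within about 1 px; only the rounded console corners are off, and they don't matter. Now moving toward the switch at height.

```bash
python3 -m crank '[[0.94,-0.75,0,0,0,0,-1],[0.94,-0.75,0,0,0,0,-1],[0.94,-0.75,0,0,0,0,-1],[0.94,-0.75,0,0,0,0,-1],[0.94,-0.75,0,0,0,0,-1],[0.94,-0.75,0,0,0,0,-1],[0.94,-0.75,0,0,0,0,-1],[0.94,-0.75,0,0,0,0,-1]]' 60; python3 -m crank '[[0.94,-0.75,0,0,0,0,-1],[0.94,-0.75,0,0,0,0,-1],[0.94,-0.75,0,0,0,0,-1],[0.94,-0.75,0,0,0,0,-1],[0.94,-0.75,0,0,0,0,-1],[0.94,-0.75,0,0,0,0,-1],[0.94,-0.75,0,0,0,0,-1],[0.94,-0.75,0,0,0,0,-1]]'; python3 -m crank '[[0.94,-0.75,0,0,0,0,-1],[0.94,-0.75,0,0,0,0,-1],[0.94,-0.75,0,0,0,0,-1],[0.94,-0.75,0,0,0,0,-1],[0.94,-0.75,0,0,0,0,-1],[0.94,-0.75,0,0,0,0,-1],[0.94,-0.75,0,0,0,0,-1],[0.94,-0.75,0,0,0,0,-1]]'; python3 -m crank '[[0,0,0,0,0,-1,-0.5],[0,0,0,0,0,-1,-0.5],[0,0,0,0,0,-1,-0.5],[0,0,0,0,0,-1,-0.5],[0,0,0,0,0,-1,-0.5],[0,0,0,0,0,-1,-0.5],[0,0,0,0,0,-1,-0.5],[0,0,0,0,0,-1,-0.5]]'; python3 -c "
from bench import manip
print(manip.observe())"
```

```text
t: 0.77
tool_pos: [0.3448, -0.4371, 0.2311]
ee_rot: [-0.0, 0.987, 0.16, -0.0]
wrist_force: [1.9, -0.4, 0.2]
opening: 0.0852
gripper_force: 0.0
t: 1.43
tool_pos: [0.4757, -0.2355, 0.2311]
ee_rot: [-0.0, 0.987, 0.16, -0.0]
wrist_force: [0.8, -0.8, -1.0]
opening: 0.0854
gripper_force: 0.0
t: 2.1
tool_pos: [0.6066, -0.0338, 0.231]
ee_rot: [-0.0, 0.987, 0.16, -0.0]
wrist_force: [0.9, 0.3, 0.1]
opening: 0.0858
gripper_force: 0.0
t: 2.77
tool_pos: [0.6059, -0.0351, 0.2309]
ee_rot: [-0.0, 0.845, 0.534, -0.0]
wrist_force: [-0.4, -0.3, -0.4]
opening: 0.0641
gripper_force: 0.0
{'t': 2.7667, 'qpos': array([ 0.17823674,  0.48412556, -0.30742798,  1.61875698,  0.16165797,
        1.06463251, -0.61880974]), 'qd': array([ 0.19673158,  0.02271127, -0.30890359, -0.00752575,  0.16279169,
        0.03078165,  1.03517657]), 'joint_efforts': array([-1.57682151e+00, -6.82525563e+01, -1.94761857e+00, -2.73361105e+01,
       -3.26775424e-01, -6.33580377e-02, -2.18842328e+00]), 'tool_pos': array([ 0.60594895, -0.03513134,  0.23092692]), 'ee_rot': array([-2.17048997e-04,  8.45467715e-01,  5.34026379e-01, -3.49702518e-04]), 'wrist_force': array([-0.43338937, -0.31632789, -0.39103034]), 'moment': array([ 0.0442242 , -0.00373004,  0.00053883]), 'gripper_force': 0.0, 'opening': 0.06406695534205352}
```

```bash
python3 -m crank '[[0,0,0,0,0,-1,-0.5],[0,0,0,0,0,-1,-0.5],[0,0,0,0,0,-1,-0.5],[0,0,0,0,0,-1,-0.5],[0,0,0,0,0,-1,-0.5],[0,0,0,0,0,-1,-0.5],[0,0,0,0,0,-1,-0.5],[0,0,0,0,0,-1,-0.5]]'; python3 -m crank '[[0,0,0.9,0,0,-1,-0.5],[0,0,0.9,0,0,-1,-0.5],[0,0,0.9,0,0,-0.3,-0.5],[0,0,0.9,0,0,0,-0.5],[0,0,0,0,0,0,-0.5],[0,0,0,0,0,0,-0.5]]'; python3 - <<'E'
from h import *
from scipy.spatial.transform import Rotation as Ro
o=manip.observe();R=Ro.from_quat(o["ee_rot"],scalar_first=True).as_matrix()
print(np.arctan2(R[1,0],R[0,0]),o["qpos"].round(2),o["tool_pos"],"err tool units",R.T@(np.array([.607,-.035,.095])-o["tool_pos"])/.025)
p,d=manip.capture("scene");cv2.imwrite("pics/s2.png",cv2.resize(p[100:250,240:440],None,fx=4,fy=4))
E
```

```text
t: 3.43
tool_pos: [0.6059, -0.0352, 0.2309]
ee_rot: [-0.0, 0.571, 0.821, -0.0]
wrist_force: [0.0, -0.8, 0.1]
opening: 0.0641
gripper_force: 0.0
t: 3.93
tool_pos: [0.6054, -0.0352, 0.1405]
ee_rot: [-0.001, 0.475, 0.88, -0.001]
wrist_force: [-0.6, -0.2, 1.1]
opening: 0.0641
gripper_force: 0.0
2.1516525096011967 [ 0.32  0.61 -0.54  1.72  0.37  0.92  0.21] [ 0.60544179 -0.03517056  0.14050893] err tool units [-0.03155142  0.05988338  1.8201786 ]
```

View pics/s2.png

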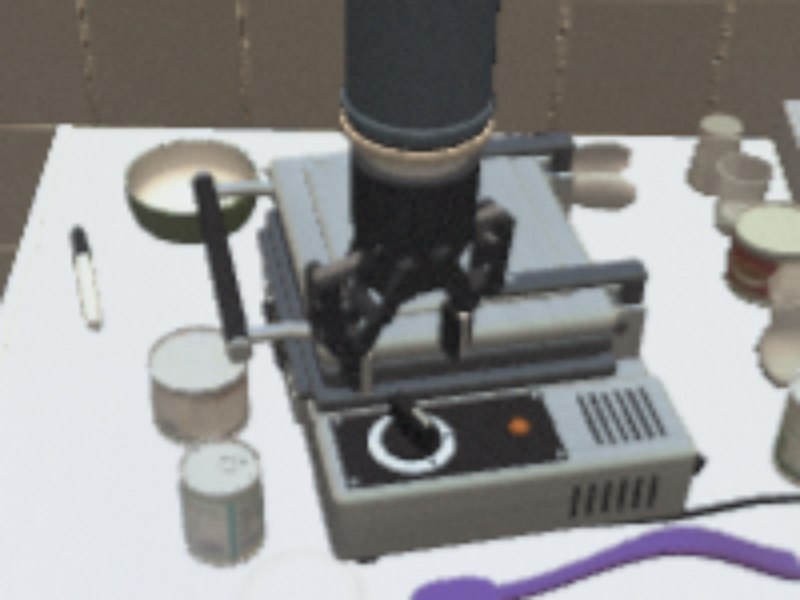

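The fingers straddle the wing, with tips at crop (365,375) and (455,345) and the wing at (410,425). Descending and closing.

```bash
python3 -m crank '[[0,0.06,0.6,0,0,0,-0.5],[0,0,0.6,0,0,0,-0.5],[0,0,0.5,0,0,0,-0.5],[0,0,0.1,0,0,0,-0.5],[0,0,0,0,0,0,-0.5]]' && python3 -m crank '[[0,0,0,0,0,0,0.2],[0,0,0,0,0,0,0.5],[0,0,0,0,0,0,1],[0,0,0,0,0,0,1],[0,0,0,0,0,0,1],[0,0,0,0,0,0,1],[0,0,0,0,0,0,1]]' 30
```

```text
t: 4.4
tool_pos: [0.6074, -0.0343, 0.0964]
ee_rot: [-0.0, 0.475, 0.88, -0.0]
wrist_force: [-0.6, -0.2, 0.2]
opening: 0.0643
gripper_force: 0.0
t: 4.98
tool_pos: [0.61, -0.0329, 0.0974]
ee_rot: [0.002, 0.475, 0.88, 0.002]
wrist_force: [6.7, 3.2, 0.1]
opening: 0.011
gripper_force: 34.9
```

```bash
python3 -m crank '[[0,0.12,0,0,0,0,1],[0,0,0,0,0,-0.7,1],[0,0,0,0,0,-0.7,1],[0,0,0,0,0,-0.7,1],[0,0,0,0,0,-0.7,1],[0,0,0,0,0,-0.7,1],[0,0,0,0,0,-0.7,1],[0,0,0,0,0,0,1]]';python3 -m crank '[[0,0,0,0,0,-0.7,1],[0,0,0,0,0,-0.7,1],[0,0,0,0,0,-0.7,1],[0,0,0,0,0,-0.7,1],[0,0,0,0,0,-0.7,1],[0,0,0,0,0,-0.7,1],[0,0,0,0,0,-0.7,1],[0,0,0,0,0,0,1]]'; python3 - <<'E'
from h import *
from scipy.spatial.transform import Rotation as Ro
o=manip.observe();R=Ro.from_quat(o["ee_rot"],scalar_first=True).as_matrix()
print(np.arctan2(R[1,0],R[0,0])%6.283,o["qpos"].round(2),o["moment"])
E
```

```text
t: 5.65
tool_pos: [0.6099, -0.033, 0.0974]
ee_rot: [0.0, 0.279, 0.96, -0.0]
wrist_force: [-3.0, 0.1, 10.5]
opening: 0.0112
gripper_force: 36.4
t: 6.32
tool_pos: [0.6098, -0.0334, 0.0974]
ee_rot: [0.0, 0.038, 0.999, -0.001]
wrist_force: [-3.7, -2.6, 10.1]
opening: 0.011
gripper_force: 36.5
3.065565717171858 [ 0.43  0.72 -0.76  1.75  0.6   0.92  0.91] [-0.48984679  0.95922621  0.06885086]
```

```bash
python3 -m crank '[[0,0,0,0,0,-0.7,1],[0,0,0,0,0,-0.7,1],[0,0,0,0,0,-0.7,1],[0,0,0,0,0,-0.7,1],[0,0,0,0,0,-0.3,1],[0,0,0,0,0,0,1],[0,0,0,0,0,0,1]]';python3 -m crank '[[0,0,0,0,0,0,0.4],[0,0,0,0,0,0,0.4],[0,0,0,0,0,0,0.3],[0,0,0,0,0,0,0.3],[0,0,-0.5,0,0,0,0.3],[0,0,-1,0,0,0,0.3],[0,0,-1,0,0,0,0.3],[0,0,-1,0,0,0,0.3]]'; python3 -m crank '[[0,0,-1,0,0,1,0.3],[0,0,-1,0,0,1,0.3],[0,0,0,0,0,1,0.3],[0,0,0,0,0,1,0.3],[0,0,0,0,0,1,0.3],[0,0,0,0,0,1,0.3],[0,0,0,0,0,1,0.3],[0,0,0,0,0,1,0.3]]'
python3 -m crank '[[0,0,0,0,0,1,0.3],[0,0,0,0,0,1,0.3],[0,0,0,0,0,1,0.3],[0,0,0,0,0,1,0.3],[0,0,0,0,0,1,0.3],[0,0,0,0,0,1,0.3],[0,0,0,0,0,1,0.3],[0,0,0,0,0,0,0.3]]'; python3 - <<'E'
from h import *
from scipy.spatial.transform import Rotation as Ro
o=manip.observe();R=Ro.from_quat(o["ee_rot"],scalar_first=True).as_matrix()
print(np.arctan2(R[1,0],R[0,0])%6.283,o["qpos"].round(2),o["tool_pos"])
p,d=manip.capture("top");cv2.imwrite("pics/t3.png",cv2.resize(p[105:255,200:350],None,fx=4,fy=4))
p,d=manip.capture("scene");cv2.imwrite("pics/s3.png",cv2.resize(p[100:250,240:440],None,fx=4,fy=4))
E
```

```text
t: 6.9
tool_pos: [0.6099, -0.0336, 0.0974]
ee_rot: [-0.0, -0.114, 0.993, -0.001]
wrist_force: [-4.1, -2.6, 11.8]
opening: 0.0111
gripper_force: 36.5
t: 7.57
tool_pos: [0.6098, -0.0322, 0.1856]
ee_rot: [-0.0, -0.115, 0.993, 0.0]
wrist_force: [0.3, -0.0, 0.8]
opening: 0.0297
gripper_force: 0.0
t: 8.23
tool_pos: [0.6099, -0.0322, 0.2348]
ee_rot: [0.0, 0.283, 0.959, 0.0]
wrist_force: [-0.4, 0.5, -0.9]
opening: 0.0296
gripper_force: 0.0
t: 8.9
tool_pos: [0.61, -0.032, 0.2348]
ee_rot: [0.0, 0.595, 0.804, 0.0]
wrist_force: [-0.5, -1.0, -0.2]
opening: 0.0299
gripper_force: 0.0
1.8679490164756472 [ 0.31  0.51 -0.53  1.6   0.28  1.11  0.  ] [ 0.61001483 -0.03197464  0.23476843]
```

View pics/s3.png

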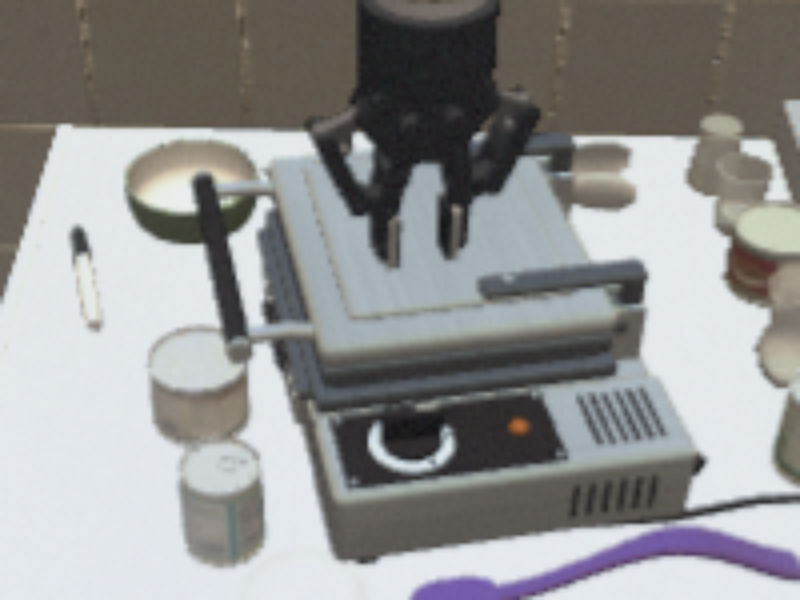

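The wing now lies along the console toward the back, at crop (385–440,423), so the switch is off. Moving above the handle next.

```bash
python3 -m crank '[[0,0,0,0,0,0.85,0.1],[0.93,-0.61,0,0,0,0,0.1],[0.93,-0.61,0,0,0,0,0.1],[0.93,-0.61,0,0,0,0,0.1],[0.93,-0.61,0,0,0,0,0.1],[0.93,-0.61,0,0,0,0,0.1],[0.93,-0.61,0,0,0,0,0.1],[0.93,-0.61,0,0,0,0,0.1]]';python3 -m crank '[[0,0,1,0,0,0,0.1],[0,0,1,0,0,0,0.1],[0,0,0,0,0,0,0.1],[0,0,0,0,0,0,0.1]]'; python3 - <<'E'
from h import *
from scipy.spatial.transform import Rotation as Ro
o=manip.observe();R=Ro.from_quat(o["ee_rot"],scalar_first=True).as_matrix()
print(np.arctan2(R[1,0],R[0,0])%6.283,o["qpos"].round(2),"err",R.T@(np.array([.471,.1045,.108])-o["tool_pos"])/.025)
p,d=manip.capture("top")
p,d=manip.capture("scene");cv2.imwrite("pics/s4.png",cv2.resize(p[80:230,240:440],None,fx=4,fy=4))
E
```

```text
t: 9.67
tool_pos: [0.4698, 0.1044, 0.2341]
ee_rot: [0.0, 0.625, 0.78, 0.0]
wrist_force: [0.1, 0.7, 0.3]
opening: 0.0381
gripper_force: 0.0
t: 10.0
tool_pos: [0.4703, 0.1034, 0.1836]
ee_rot: [-0.001, 0.626, 0.78, -0.001]
wrist_force: [0.8, -0.6, 0.8]
opening: 0.0384
gripper_force: 0.0
1.7895060980586706 [ 0.09  0.39 -0.56  1.98  0.27  0.85 -0.39] err [0.036211   0.04464465 3.0254356 ]
```

View pics/s4.png

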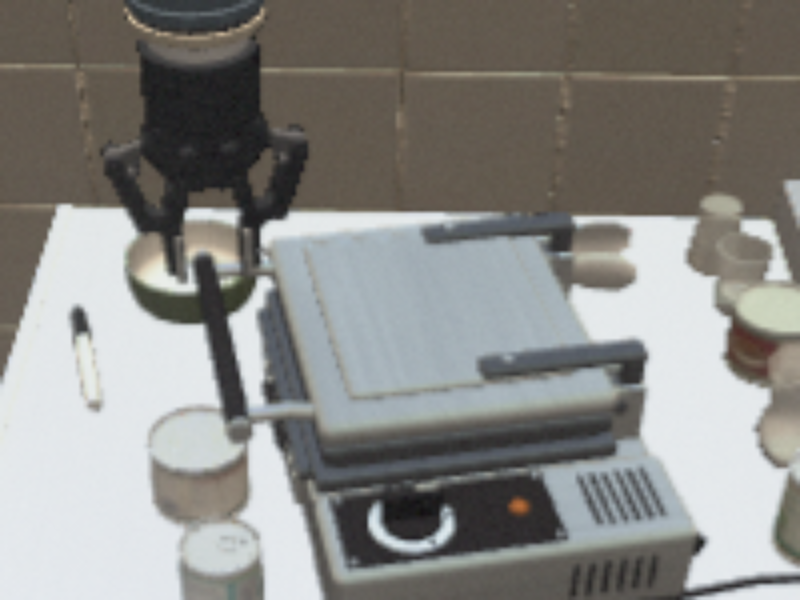

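The fingertips, at crop (180,275) and (245,265), straddle the bar line ending at (205,265). Descending onto the bar.

```bash
python3 -m crank '[[0,0,0.8,0,0,0,0.1],[0,0,0.8,0,0,0,0.1],[0,0,0.8,0,0,0,0.1],[0,0,0.6,0,0,0,0.1],[0,0,0,0,0,0,0.1]]' && python3 -m crank '[[0,0,0,0,0,0,0.4],[0,0,0,0,0,0,0.6],[0,0,0,0,0,0,1],[0,0,0,0,0,0,1],[0,0,0,0,0,0,1],[0,0,0,0,0,0,1]]' 70
```

```text
t: 10.52
tool_pos: [0.4705, 0.103, 0.1077]
ee_rot: [-0.001, 0.627, 0.779, -0.001]
wrist_force: [-0.9, 0.3, 0.2]
opening: 0.0383
gripper_force: 0.0
t: 11.02
tool_pos: [0.4724, 0.1039, 0.1103]
ee_rot: [0.001, 0.627, 0.779, 0.001]
wrist_force: [2.6, -0.5, 8.5]
opening: 0.0159
gripper_force: 69.0
```

```bash
python3 - <<'E'
import numpy as np
a=np.linspace(0,.79,17)+.0813;r=.2709/.025
print(np.c_[-np.diff(np.cos(a))*r,-np.diff(np.sin(a))*r].round(3).tolist())
E
```

```text
[[0.057, -0.532], [0.083, -0.529], [0.109, -0.524], [0.134, -0.518], [0.16, -0.511], [0.185, -0.502], [0.209, -0.492], [0.233, -0.481], [0.257, -0.469], [0.28, -0.456], [0.302, -0.442], [0.323, -0.426], [0.344, -0.41], [0.364, -0.392], [0.383, -0.374], [0.401, -0.354]]
```

```bash
python3 -m crank '[[0,0.06,-0.53,0,0,0,1],[0,0.08,-0.53,0,0,0,1],[0,0.11,-0.52,0,0,0,1],[0,0.13,-0.52,0,0,0,1],[0,0,0,0,0,0,1]]' && python3 -m crank '[[0,0.16,-0.51,0,0,0,1],[0,0.19,-0.5,0,0,0,1],[0,0.21,-0.49,0,0,0,1],[0,0.23,-0.48,0,0,0,1],[0,0,0,0,0,0,1]]'
```

```text
t: 11.43
tool_pos: [0.4814, 0.1059, 0.1636]
ee_rot: [0.001, 0.627, 0.779, 0.001]
wrist_force: [2.1, 0.8, -3.2]
opening: 0.0159
gripper_force: 68.3
t: 11.85
tool_pos: [0.4988, 0.1098, 0.2116]
ee_rot: [-0.0, 0.627, 0.779, -0.0]
wrist_force: [-2.7, 0.4, -2.8]
opening: 0.0154
gripper_force: 68.9
```

```bash
python3 -m crank '[[0,0.26,-0.47,0,0,0,1],[0,0.28,-0.46,0,0,0,1],[0,0.3,-0.44,0,0,0,1],[0,0.32,-0.43,0,0,0,1],[0,0.34,-0.41,0,0,0,1],[0,0.36,-0.39,0,0,0,1],[0,0.38,-0.37,0,0,0,1],[0,0.4,-0.35,0,0,0,1]]' && python3 -m crank '[[0,0,0,0,0,0,1],[0,0,0,0,0,0,1],[0,0,0,0,0,0,1],[0,0,0,0,0,0,1],[0,0,0,0,0,0,1],[0,0,0,0,0,0,1]]'; python3 - <<'E'
from h import *
p,d=manip.capture("scene");W=cloud("scene",d);np.save("pics/W5.npy",W)
cv2.imwrite("pics/s5.png",cv2.resize(p[80:280,220:460],None,fx=3,fy=3))
p,d=manip.capture("top");W=cloud("top",d)
for n,(a,b,c,e) in dict(low=(268,300,228,255),tin=(316,340,216,240),jar=(418,445,243,265),bowl=(175,220,228,272),brush=(330,362,95,185)).items():
    Y=W[c:e,a:b].reshape(-1,3);Y=Y[(Y[:,2]>.02)&(Y[:,2]<.1)];print(n,len(Y),Y.min(0).round(3),Y.max(0).round(3))
E
```

```text
t: 12.52
tool_pos: [0.5567, 0.1227, 0.2934]
ee_rot: [-0.004, 0.626, 0.78, -0.006]
wrist_force: [-31.9, -6.5, 29.6]
opening: 0.0155
gripper_force: 69.3
t: 13.02
tool_pos: [0.5572, 0.1228, 0.2941]
ee_rot: [-0.003, 0.626, 0.779, -0.005]
wrist_force: [-30.5, -6.3, 28.7]
opening: 0.0154
gripper_force: 69.0Traceback (most recent call last):
  File "<stdin>", line 6, in <module>
    return umr_minimum(a, axis, None, out, keepdims, initial, where)
ValueError: zero-size array to reduction operation minimum which has no identity
```

View pics/s5.png

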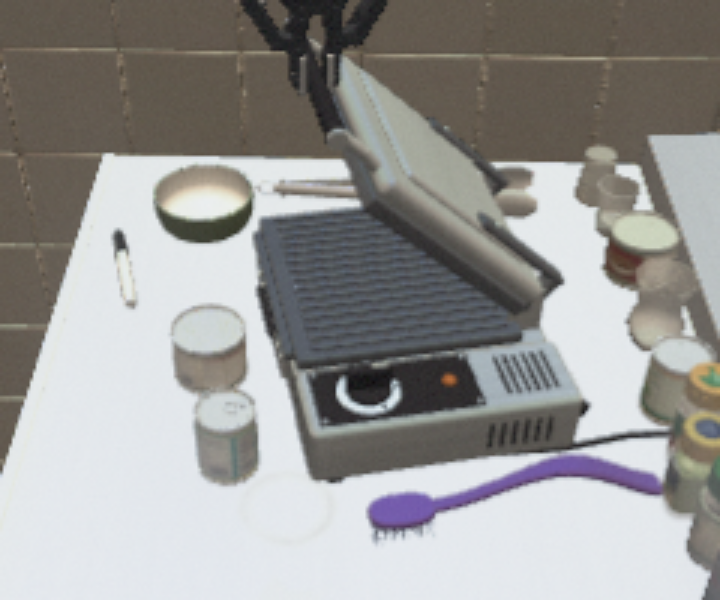

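The plate is up at about 45° and the bystanders are unmoved. There is a ~43 N radial strain, though, so I'll ease the tool outward.

```bash
python3 -m crank '[[0,-0.1,-0.06,0,0,0,1],[0,-0.1,-0.06,0,0,0,1],[0,0,0,0,0,0,1],[0,0,0,0,0,0,1]]'
```

```text
t: 13.45
tool_pos: [0.5581, 0.123, 0.2954]
ee_rot: [-0.001, 0.627, 0.779, -0.001]
wrist_force: [1.1, 2.6, -8.7]
opening: 0.0153
gripper_force: 70.3
```

```bash
python3 - <<'E'
from h import *
p,d=manip.capture("scene");W=cloud("scene",d)
# cover crop px (390-450,110-200)/3 region of the s5 view
m=np.zeros((400,640),np.uint8);cv2.fillPoly(m,[np.array([[355,110],[393,150],[383,165],[352,128]])],1)
X=W[(m>0)&(d>0)];
for _ in range(4):
    c=X.mean(0);n=np.linalg.svd(X-c,full_matrices=False)[2][2];r=(X-c)@n;X=X[abs(r)<max(.003,1.5*r.std())]
n*=np.sign(n[2]);print(len(X),c,n,"open angle",np.arctan2(n[0]*np.cos(.212)+n[1]*np.sin(.212),n[2]),r.std())
o=manip.observe();print(o["tool_pos"],o["wrist_force"],o["gripper_force"],abs(o["qd"]).max())
E
```

```text
569 [0.68213738 0.12795674 0.21075035] [0.6888235  0.14540025 0.71019782] open angle 0.7810132190435388 0.0020477966766118114
[0.55822329 0.12307285 0.29551396] [ 1.1541646   3.33885833 -7.54257703] 70.14319896697998 0.010025743793379427
```

```bash
python3 -c "
from bench import manip
print(manip.close_job())"
```

```text
the job is handed in; nothing more can be done
None
```

The switch is off and the gripper is holding the upper plate steady at 0.78 rad (about 45°). The other things look unmoved in the last picture I viewed, but a numeric check of their positions failed and wasn't repeated; the job is handed in and no verdict was shown.

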